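Lever open the stock case with the burnisher

TASK

Turn the wooden button on the sloping stock case so that its tongue points at the brass mark, then slip the burnisher's blade into the slot under the lid's front edge and lever the lid up until it stands wide open (some 75 degrees) and stays there, the lid being lifted by the blade alone and never touched by the gripper. Finally lay the burnisher back in its rest, blade tip the way it was, and do not disturb the other things on the table.

Things in the scene. Friction and masses are not known exactly. Their poses are not given: they have to be found in the camera images.
- case: Sloping oak stock case (fixed), about 165 x 265 mm and 225 mm high: a tray on a stand, its top sloping 22 degrees, low front edge (150 mm above the table) towards the robot. The lid covers its middle and right; a fixed shoulder 77 mm wide on the left, level with the lid's top, carries the turn-button. Origin at table height about its middle; x to the back, z up.
- slot (a point): Centre of the 8 mm high slot under the lid's low front edge: point (-147, 0, -10 mm) of the shut lid's frame. Open for 80 mm to either side, between the lid's underside and the top of the 12 mm thick front wall; the slot runs up the slope (22 degrees); behind the wall the case is hollow for another 34 mm of depth. Nothing stands in front. Axes level, as the case's.
- lid_board: The lid of the case, a plain flat dark wood board without a handle, 143 x 171 x 12 mm, 0.2 kg; it turns with joint lid. Origin on the hinge line at mid-thickness; x up the slope from the front edge (x -147 mm) to the hinge, y left along the hinge axis, z out of the upper face, so shut it gives the slope's frame: the board fills x -147 to -4, y -86 to 85, z -6 to 6 mm.
- lid (a joint): Lid angle, rad: 0 closed, grows as the front edge rises, stop at 2.0. The hinge is stiff (about 2 to 4 N at the front edge) and the lid stays where it is left.
- button (a joint): Angle of the wooden turn-button, rad, about the slope's normal, counter-clockwise from above. At 0 its tongue points at the lid (to the right) and locks it; at 1.571 it points straight up the slope at the brass mark in the shoulder and the lid is free. It stays where left (0.06 N m); stops at -0.1 and 2.2. Tongue 16 mm wide, 8 mm thick, reaching 62 mm from the pivot.
- button_grip (a point): Point to grip on the turn-button's axis, point (-112, 126, 36.5 mm) of the shut lid's frame. The upright grip fin is 44 mm long (along the tongue), 14 mm thick; its top is 10 mm above this point, its foot 22 mm below, the shoulder's surface 30 mm below. Axes turn with the button: z the slope's normal, the tongue towards -y, fin thickness along x.
- burnisher: Burnisher lying in its rest, 160 mm long, 90 g: dark horn handle 100 x 18 x 18 mm (x -50 to 50 mm), flat steel blade 60 x 16 x 3 mm (x 50 to 110 mm) at the handle's mid-height. Origin at the centre of the handle's underside; x towards the blade tip, z up.
- blade_tip (a point): End of the blade, mid-thickness: burnisher point (110, 0, 9 mm).
- rest: Bamboo burnisher rest (fixed), left or right of the case: a plank 130 x 60 x 6 mm with two saddles (at x -48 to -36 and 43 to 51 mm), their tops 22 mm above the table, with cheeks 10 mm high that leave a 36 mm wide channel along x. Origin at the centre of its underside.
- rest_seat (a point): Where the burnisher's origin lies when it is in the rest: rest point (0, 0, 22 mm). Axes as the rest's.
- rack: Bamboo drying rack (fixed), 60 x 200 x 92 mm high, of upright rungs holding stones on edge; on the other side of the case from the rest. Origin at the centre of its underside.
- bowl: Bystander: jade-green ceramic bowl, rim radius 55 mm, 55 mm high; origin at the centre of its underside.
- sandstone: Bystander: grey sanding stone, a block 140 x 60 x 30 mm; origin at the centre of its underside, x along its length.
- jar: Bystander: closed glass jar, radius 26 mm, 65 mm high; origin at the centre of its underside.
- gauge: Bystander: steel thickness gauge, a block 70 x 35 x 32 mm with two jaws; origin at the centre of its underside.
Not all that is in view belongs to the job. What is meant by the burnisher is not orange, and is the larger of those in its own colour. Leave any turquoise look-alike of the rest alone.

How it is judged:
On the way, in this order (a step that is already met when the one before it is completed fails the run):
1. the turn-button's tongue points at the brass mark, the lid still shut (value of joint button between 1.37 and 1.77 rad and value of joint lid below 0.05 rad), for 0.2 s.
2. the burnisher's blade is levering the lid up (value of joint lid above 0.15 rad and contact force between burnisher and lid_board above 0.3 N), for 0.1 s.
At the end, for the whole second after the job is handed in: Lid open more than 1.1 rad (63 deg) and still; tongue within 0.2 rad of the mark; burnisher at rest in its rest, origin within 25 mm sideways and 6 mm in height of the seat, within 0.2 rad of the rest's length, right way up, blade tip the way it was (value of joint lid above 1.1 rad and velocity of joint lid between -0.05 and 0.05 rad/s and value of joint button between 1.37 and 1.77 rad and horizontal distance between burnisher and rest_seat below 0.025 m and z of burnisher in the frame of rest_seat between -0.006 and 0.006 m and x of blade_tip in the frame of rest_seat above 0.07 m and angle between the x axis of burnisher and the x axis of rest, either way round below 0.2 rad and angle between burnisher's own z axis and vertical below 0.15 rad and linear speed of burnisher below 0.03 m/s); the robot touches nothing.
It fails at once if the fingers or the arm touch the lid (contact force between any of the fingers, the arm and lid_board above 1 N).
It fails at once if the bowl, sanding stone, jar or gauge is pushed more than 20 mm (distance of any of bowl, sandstone, jar, gauge from where it was at the start of the episode above 0.02 m).
It also fails if it takes over 72 s, if anything falls off the work surface, if the arm or the gripper's body presses on something with over 40 N, if the wrist force passes 120 N, or if a joint passes its speed limit or range.

ROBOT

A 6-joint arm with a two-finger parallel gripper is mounted at the origin on the work surface. World frame = base frame: x ahead of the robot, y to its left, z up, the work surface at z = 0. Lengths are in m, angles in rad, forces in N, time in s.
With the tool pointing down it reaches from about 0.25 to 0.85 m from the base axis. Payload 12.5 kg.
Tool frame: the origin (TCP) lies at the very end of the fingers, on their centre line; the grasp point (between the pads) lies 19 mm behind it; z points along the fingers, y is the line along which they close (so a half turn about z gives the same grasp; the last joint's range is limited). The gripper opens to 93 mm and grips with 3 to 60 N. Pads are 15 mm wide; open, the fingers measure 128 mm over their backs; the gripper's body (75 mm by 188 mm) begins 65 mm behind the grasp point.
Start: joints at [1.152, 0.351, 1.652, -0, 1.139, -0.085], TCP at [0.18, 0.52, 0.219] pointing down, gripper open.
Joint ranges: [-2.75, 2.75], [-0.79, 2.1], [0.01, 2.65], [-1.57, 4.71], [0.07, 3.14], [-2.87, 2.87]. Speed limits (rad/s): [2.22, 2.22, 2.79, 3.14, 3.14, 3.14].

INTERFACE

Orientations are given as a 3x3 rotation matrix whose columns are the frame's x, y, z axes.
In Python, from station import status, optics, job gives the robot as it stands.
- The arm moves only by the shell command python3 -m pendant 'ROWS'. ROWS is JSON, one flat list of numbers, 7 for each row, row after row: the turn, a rotation vector about the world's x, y, z in units of 5 degrees (1.0 is 5 degrees), then the shift along the world's x, y, z in units of 50 mm (1.0 is 50 mm), then the opening, from 0 (shut) to 1 (fully open). In form: [rx, ry, rz, dx, dy, dz, jaw, rx, ry, rz, dx, dy, dz, jaw, ...]. A call has 1 to 10 rows; each row shifts and turns the commanded pose from where the row before left it; what a row does not reach is not made up. A row lasts 1/10 s, in which the tool goes at most 50 mm and 8.59 degrees, less where a joint would pass 70% of its speed; a pose out of reach is approached as far as the arm can. A call is refused whole if a number of a shift passes 1 or a number of a turn 1, either way. A call with a gripper value outside its range is refused whole. The fingers move at their own pace and stop on an object; the grip force is fixed at half the most. Time passes only in rows, so rows that do not move let the fingers close. It gives the time, the measured TCP pose, the force, the opening and the grip force at its end, in the units of the state.
- status.get_obs(): the state, without advancing time (a new reading comes with each control period).
- optics.read_camera(name): name is "scene" or "side" or "wrist"; returns a dict with "image" (400x640x3 uint8, red, green, blue), "range_z" (400x640 float32, m along the optical axis (not along the pixel's ray), 0 where there is no reading), "fx", "fy", "cx", "cy" (pixels), "k1" (the pictures are not rectified: a ray, as slopes to the right and down, at radius r is drawn at 1 + k1 r^2 times it, then the intrinsics apply), "extrinsics" (4x4, takes a point from camera to world coordinates). Camera axes: x right, y down, z forward; pixel columns grow to the right and rows downward; lengths in m; the calibration is good to about 2 mm. A picture is of the moment at which its call begins.
- job.hand_in(): hands the job in; it is judged then, once.
The state is a dict: "t": time; "joints": joint angles; "qvel": joint speeds; "effort": joint torques, N m; "ee_pos": TCP position; "tool_rot": TCP orientation; "force": force on the tool from outside, world axes, zero at the start; "ft_torque": the same for the moment, N m; "opening": opening from 0.0 (shut) to 1.0 (fully open); "grasp_force": force on a finger pad.
Only numpy, scipy, OpenCV 4.12 (cv2) and the standard library are available. Lean on these libraries where they do the work, as an engineer would, in place of code of your own. Each camera call takes 0.05 s, during which the arm holds its last target. There are 200 camera calls.

## Working session

There is one attempt and no reset: what is moved stays moved. The work goes in short steps, Python scripts to look and compute and a shell command to move; the robot and the scene stay as the last step left them, time stands still between calls to the robot, and variables do not carry over. Pictures are saved under pics/ and viewed, at most 10 in all, crops included, and the job is handed in when it is done.

```bash
ls; mkdir -p pics
cat > h.py <<'E'
import numpy as np, cv2, json
from station import status, optics, job
def grab(n, tag):
    d=optics.read_camera(n); np.savez('pics/%s.npz'%tag, **d)
    cv2.imwrite('pics/%s.png'%tag, d['image'][:,:,::-1]); return d
def load(tag): return dict(np.load('pics/%s.npz'%tag))
def ray(d,u,v):
    K=np.array([[d['fx'],0,d['cx']],[0,d['fy'],d['cy']],[0,0,1]],float)
    p=cv2.undistortPoints(np.array([[[u,v]]],float),K,np.array([d['k1'],0,0,0],float))[0,0]
    return np.array([p[0],p[1],1.])
def pt(d,u,v,w=1):
    u0,v0=int(round(u)),int(round(v)); z=d['range_z'][v0-w:v0+w+1,u0-w:u0+w+1]; z=np.median(z[z>0])
    return (d['extrinsics']@np.append(ray(d,u,v)*z,1))[:3]
def cloud(d):
    H,W=d['range_z'].shape; vv,uu=np.mgrid[:H,:W]
    K=np.array([[d['fx'],0,d['cx']],[0,d['fy'],d['cy']],[0,0,1]],float)
    p=cv2.undistortPoints(np.stack([uu,vv],-1).reshape(-1,1,2).astype(float),K,np.array([d['k1'],0,0,0],float))[:,0]
    P=np.c_[p,np.ones(len(p))]*d['range_z'].reshape(-1,1)
    return (P@d['extrinsics'][:3,:3].T+d['extrinsics'][:3,3]).reshape(H,W,3)
def tri(a,b):
    A=[];y=[]
    M=np.zeros((3,3));c=np.zeros(3)
    for d,u,v in (a,b):
        r=d['extrinsics'][:3,:3]@ray(d,u,v);r/=np.linalg.norm(r);o=d['extrinsics'][:3,3]
        Q=np.eye(3)-np.outer(r,r);M+=Q;c+=Q@o
    return np.linalg.solve(M,c)
E
python3 - <<'E'
from h import *
for n in('scene','side','wrist'):
    d=grab(n,n+'0'); print(n,d['extrinsics'].round(3).tolist(),d['fx'],d['k1'])
print(status.get_obs())
a=cv2.imread('pics/scene0.png');b=cv2.imread('pics/side0.png')
cv2.imwrite('pics/both.png',cv2.resize(np.vstack([a,b]),(800,1000))[:, :])
E
```

```text
pics
scene [[-0.731, 0.407, -0.548, 1.281], [0.682, 0.445, -0.58, 0.715], [0.008, -0.798, -0.603, 0.944], [0.0, 0.0, 0.0, 1.0]] 482.54425840546065 -0.01824950386402065
side [[0.832, -0.429, 0.35, 0.152], [-0.554, -0.636, 0.537, -0.665], [-0.008, -0.641, -0.768, 1.04], [0.0, 0.0, 0.0, 1.0]] 375.2833324765189 -0.007410433107089873
wrist [[0.327, 0.906, 0.269, 0.104], [0.945, -0.313, -0.094, 0.547], [-0.001, 0.285, -0.958, 0.386], [0.0, 0.0, 0.0, 1.0]] 279.7775336024349 0.006877619438444535
{'t': 0.15, 'joints': array([ 1.15242081e+00,  3.51121587e-01,  1.65223721e+00, -3.83236897e-05,
        1.13907636e+00, -8.46109006e-02]), 'qvel': array([ 0.00192706, -0.00106754, -0.00342932, -0.00031221, -0.00076487,
        0.0008126 ]), 'effort': array([ 3.96682572e-04, -4.97475100e+01, -2.85344034e+01,  6.98522315e-02,
        2.45315710e-02, -3.58755312e-05]), 'ee_pos': array([0.18007307, 0.51942968, 0.21823525]), 'tool_rot': array([[-9.44820998e-01,  3.27586912e-01, -3.10484186e-04],
       [ 3.27587057e-01,  9.44820674e-01, -7.83979059e-04],
       [ 3.65305988e-05, -8.42430478e-04, -9.99999644e-01]]), 'force': array([-0.34157637, -0.5011108 , -0.03799868]), 'ft_torque': array([-0.00459431, -0.01930467, -0.03755303]), 'grasp_force': 0.0, 'opening': 1.0011364021815101}
```

View pics/scene0.png

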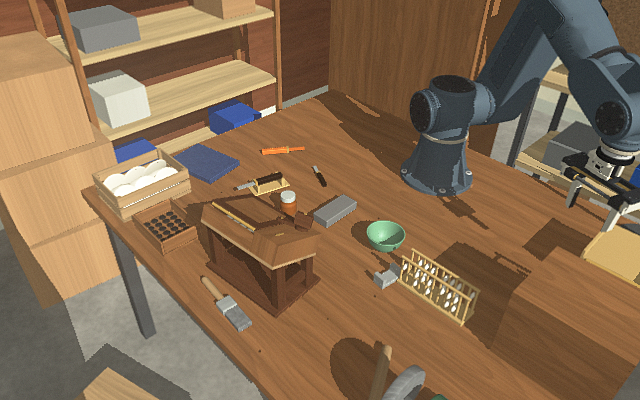

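View pics/side0.png

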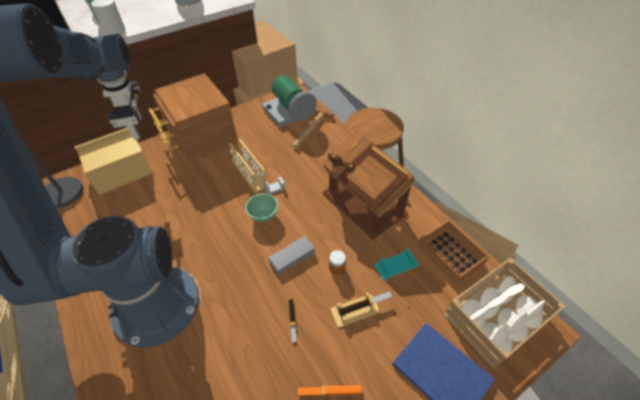

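Scene shows the case at (262,245), rest with dark burnisher at (265,183), the bowl and rack beyond. 
Candidates for the burnisher (side picture): dark one in the bamboo rest (360,307), small dark one lying loose (292,320), orange one (330,390). Rests: bamboo (355,310), turquoise look-alike (397,264). I choose the dark one in the bamboo rest and check it in a close crop.

Run:
```python
from h import *
a=cv2.imread('pics/side0.png')
c1=cv2.resize(a[270:350,270:410],(800,457),interpolation=cv2.INTER_CUBIC)
cv2.imwrite('pics/c1.png',c1)
c2=cv2.resize(a[135:235,310:430],(720,600),interpolation=cv2.INTER_CUBIC)
cv2.imwrite('pics/c2.png',c2)
d=load('side0');P=cloud(d)
hs=P[...,2]
for n,(u,v) in dict(bt=(391,295),hend=(335,314),small1=(292,300),small2=(294,340)).items(): print(n,pt(d,u,v).round(3))
```

```text
bt [ 0.58  -0.37   0.026]
hend [ 0.419 -0.319  0.004]
small1 [ 0.337 -0.217  0.012]
small2 [ 0.283 -0.318  0.007]
```

View pics/c1.png

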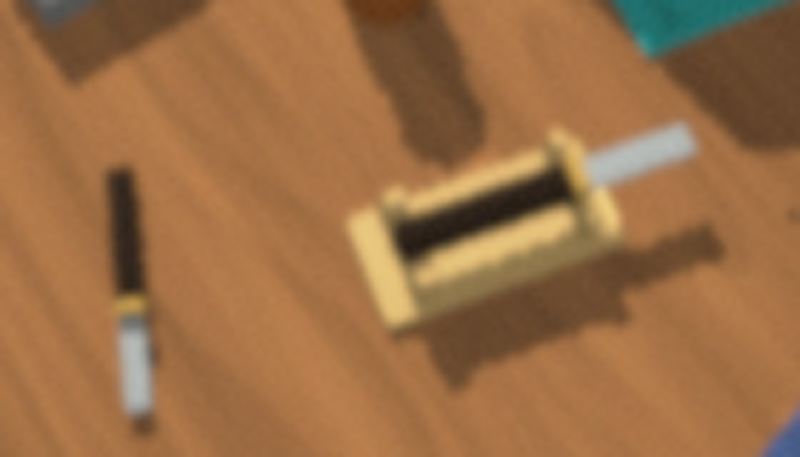

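View pics/c2.png

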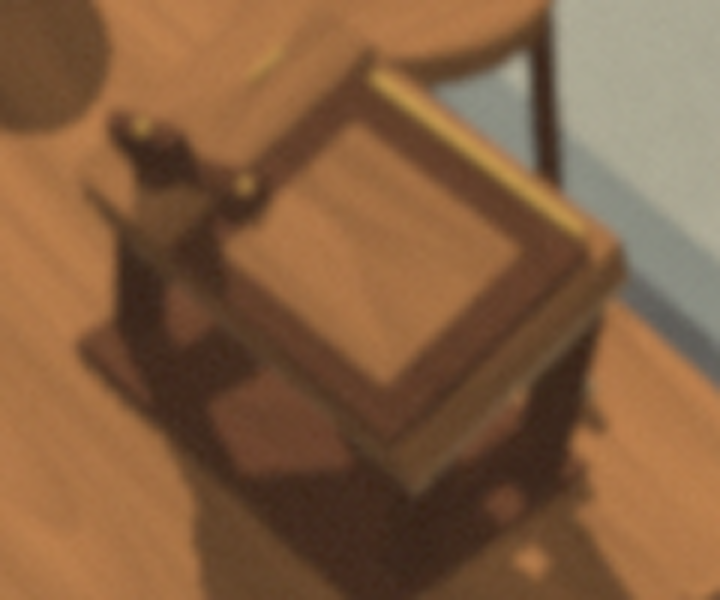

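The crop confirms it: the burnisher in the bamboo rest is the larger, blade tip at about side (391,295); the loose dark one is smaller. Case crop: lid corners around side px (374,209), (408,177), (372,150), button dots at (333,156) and (350,166).

Run:
```python
from h import *
d=load('side0');P=cloud(d)
for n,u,v in [('fr',374,207),('br',407,177.5),('bl',372,151),('in',360,180),('dot1',333.3,156.2),('dot2',350.5,165.8),('fl',342,178),('mark',354,146)]: print(n,pt(d,u,v).round(4))
# lid plane normal
m=np.zeros(P.shape[:2],np.uint8);cv2.fillPoly(m,[np.array([[374,203],[402,177],[372,154],[350,175]])],1)
q=P[m>0];q=q[q[:,2]>.1];A=np.c_[q[:,:2],np.ones(len(q))];c=np.linalg.lstsq(A,q[:,2],rcond=None)[0]
n=np.array([-c[0],-c[1],1]);n/=np.linalg.norm(n);print('plane',c,n,np.degrees(np.arccos(n[2])),'yaw',np.degrees(np.arctan2(c[1],c[0])))
for t in('scene0','side0'):
    Q=cloud(load(t)).reshape(-1,3)
    s=Q[(Q[:,0]>.35)&(Q[:,0]<.85)&(abs(Q[:,1])<.4)]
    for lo,hi in((.14,.3),):
        k=s[(s[:,2]>lo)&(s[:,2]<hi)]
        print(t,len(k),k.min(0),k.max(0), cv2.minAreaRect(k[:,:2].astype(np.float32)*1000))
    k=s[(s[:,2]>.012)&(s[:,0]<.62)&(s[:,1]<-.25)&(s[:,2]<.06)]
    print('rest',len(k),cv2.minAreaRect(k[:,:2].astype(np.float32)*1000))
```

```text
fr [ 0.6664 -0.1635  0.16  ]
br [ 0.7974 -0.1537  0.2022]
bl [ 0.7755 -0.0093  0.2119]
in [ 0.6887 -0.0636  0.176 ]
dot1 [0.6588 0.0406 0.2119]
dot2 [ 0.6942 -0.0053  0.1871]
fl [ 0.6542 -0.0159  0.1635]
mark [0.7488 0.0505 0.2022]
plane [-0.4745745  -0.48967362  0.49003841] [0.39208968 0.40456445 0.82619205] 34.29046686838636 yaw -134.1028812598139
scene0 5458 [ 0.63952096 -0.16621421  0.14003835] [0.83541564 0.10105245 0.22411707] ((738.2437133789062, -34.64051818847656), (175.66842651367188, 259.1031494140625), 5.478092193603516)
rest 338 ((503.4935302734375, -343.8092956542969), (58.40473175048828, 159.33580017089844), 74.40982055664062)
side0 3891 [ 0.64175149 -0.17107758  0.14011012] [0.83378637 0.09813176 0.22311384] ((735.5950927734375, -36.94160461425781), (170.08157348632812, 259.4504089355469), 6.12382173538208)
rest 499 ((520.0958862304688, -341.27862548828125), (69.57032012939453, 197.30564880371094), 88.3826904296875)
```

```bash
python3 -m pendant '[0,0,0,0.2,-0.2,0.9,1, 0,0,0,0.2,-0.2,0.9,1, 0,0,0,0.2,-0.2,0.9,1, 0,0,0,0.3,-0.6,0.6,1, 0,0,0.6,0.4,-0.7,0.3,1, 0,0,0.6,0.45,-0.7,0,1, 0,0,0.6,0.45,-0.7,0,1, 0,0,0.6,0.45,-0.7,0,1, 0,0,0.6,0.5,-0.7,0,1, 0,0,0.6,0.5,-0.7,0,1]'
python3 -m pendant '[0,0,0.6,0.5,-0.7,0,1, 0,0,0.6,0.5,-0.7,0,1, 0,0,0,0.5,-0.7,0,1, 0,0,0,0.5,-0.7,0,1, 0,0,0,0.5,-0.7,0,1, 0,0,0,0.5,-0.7,0,1, 0,0,0,0.4,-0.5,0,1, 0,0,0,0,0,0,1,0,0,0,0,0,0,1]'
python3 - <<'E'
from h import *
d=grab('wrist','w1'); o=status.get_obs(); print(o['ee_pos'],o['tool_rot'].round(3).tolist(),o['joints'].round(3),o['t'])
E
```

```text
t: 1.15
ee_pos: [0.3632, 0.2481, 0.3986]
tool_rot: [[-1.0, 0.017, 0.0], [0.017, 1.0, 0.0], [-0.0, 0.0, -1.0]]
force: [-0.1, 0.9, 1.0]
opening: 0.999
grasp_force: 0.0
t: 2.05
ee_pos: [0.5326, 0.0144, 0.3981]
tool_rot: [[-0.996, -0.084, -0.001], [-0.084, 0.996, 0.0], [0.001, 0.0, -1.0]]
force: [0.3, -0.8, 0.5]
opening: 1.002
grasp_force: 0.0
[0.53232536 0.01505142 0.39847341] [[-0.996, -0.085, -0.001], [-0.085, 0.996, 0.0], [0.0, 0.0, -1.0]] [-0.059  0.197  1.42   0.     1.526 -1.715] 2.1
```

View pics/w1.png

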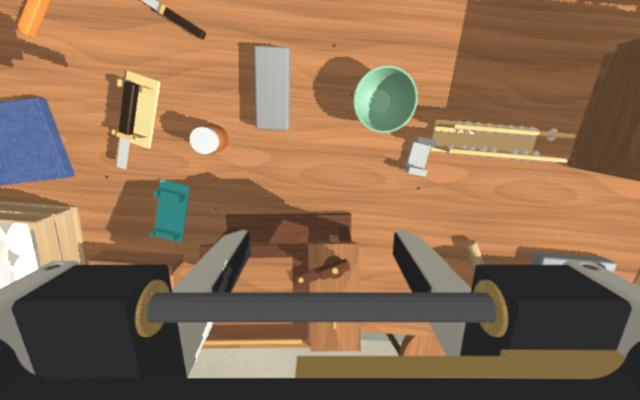

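Wrist view: rest with burnisher (blade tip (122,165), handle end (130,80)), turquoise rest (171,210), jar (207,140), stone (272,88), bowl (386,99), gauge (420,156), case front edge at row ~240, button (310-345,270) partly hidden by the gripper. I take two more wrist views further on.

```bash
python3 -m pendant '[0,0,0,0.8,-0.4,0,1,0,0,0,0.8,-0.4,0,1,0,0,0,0,0,0,1,0,0,0,0,0,0,1]' | head -3
python3 - <<'E'
from h import *
grab('wrist','w2')
E
python3 -m pendant '[0,0,0,0.8,0.2,0,1,0,0,0,0.8,0.2,0,1,0,0,0,0.8,0.2,0,1,0,0,0,0.0,0.2,0,1,0,0,0,0,0,0,1,0,0,0,0,0,0,1]' | head -3
python3 - <<'E'
from h import *
grab('wrist','w3')
a=cv2.imread('pics/w2.png')[0:200,60:260];b=cv2.imread('pics/w3.png')[80:280,150:450]
a=cv2.resize(a,(600,600),interpolation=cv2.INTER_CUBIC)
cv2.imwrite('pics/w2c.png',a)
cv2.imwrite('pics/w3c.png',cv2.resize(b,(800,533),interpolation=cv2.INTER_CUBIC))
E
```

```text
t: 2.5
ee_pos: [0.6125, -0.0245, 0.3981]
tool_rot: [[-0.996, -0.086, -0.001], [-0.086, 0.996, 0.0], [0.001, 0.0, -1.0]]
t: 3.15
ee_pos: [0.7315, 0.0153, 0.4004]
tool_rot: [[-0.996, -0.086, 0.002], [-0.086, 0.996, -0.0], [-0.002, -0.0, -1.0]]
```

View pics/w2c.png

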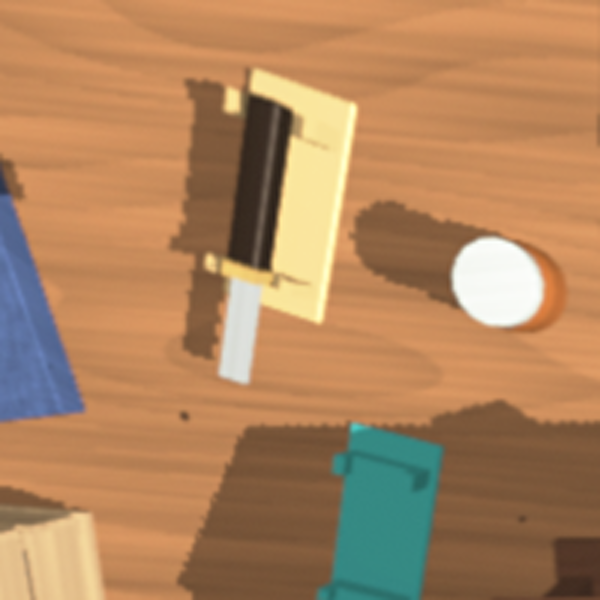

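View pics/w3c.png

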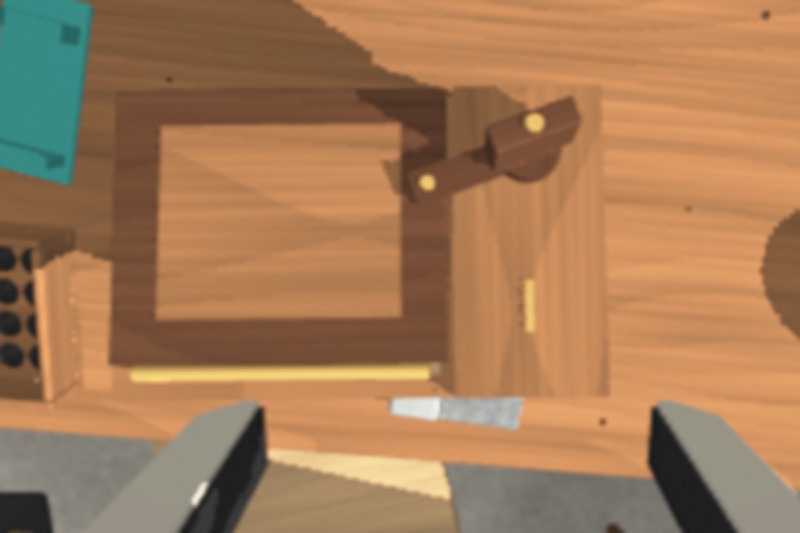

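w2 crop: burnisher handle from (272,100) to (250,268), blade tip (234,380); the bamboo plank's corners (252,68), (357,103), (322,323). w3 crop: lid front corners (116,92), (447,90), back (110,365), (450,370), fin's dot (535,122), tongue dot (427,183), brass mark (530,280–332).

Run:
```python
from h import *
w2=load('w2');w3=load('w3');w1=load('w1');s=load('side0')
f2=lambda u,v:(60+(u+.5)/3-.5,(v+.5)/3-.5)
f3=lambda u,v:(150+(u+.5)/2.667-.5,80+(v+.5)/2.667-.5)
for n,p in dict(tip=(234,378),hback=(272,108),hfront=(250,262),pl1=(256,74),pl2=(352,106),pl3=(319,318)).items(): print(n,pt(w2,*f2(*p)).round(4))
# triangulate blade tip: w1 (122,166), side
print('tri tip',tri((w2,*f2(234,380)),(s,391.2,294.5)).round(4))
for n,p in dict(fr=(120,96),fl=(443,94),br=(115,362),bl=(445,365),fin=(535,122),tdot=(427,183),mk1=(530,283),mk2=(530,330),shfl=(598,90),shbl=(604,392)).items(): print(n,pt(w3,*f3(*p)).round(4))
print('tri fin',tri((w3,*f3(535,122)),(s,333.3,156.2)).round(4))
print('tri tdot',tri((w3,*f3(427,183)),(s,350.5,165.8)).round(4))
P=cloud(w3);m=np.zeros(P.shape[:2],np.uint8)
cv2.fillPoly(m,[np.array([f3(*p) for p in [(125,100),(380,100),(380,355),(120,355)]]).astype(np.int32)],1)
q=P[m>0];q=q[q[:,2]>.1];A=np.c_[q[:,:2],np.ones(len(q))];c=np.linalg.lstsq(A,q[:,2],rcond=None)[0]
r=A@c-q[:,2];print('plane',c,'res',r.std(),'slope',np.degrees(np.arctan(np.hypot(*c[:2]))),'yaw',np.degrees(np.arctan2(c[1],c[0])))
# burnisher from cloud w2
P=cloud(w2);hsv=cv2.cvtColor(w2['image'],cv2.COLOR_RGB2HSV)
B=P[20:135,110:200].reshape(-1,3);V=hsv[20:135,110:200].reshape(-1,3)
h=B[(V[:,2]<80)&(B[:,2]>.028)];print('handle',len(h),cv2.minAreaRect((h[:,:2]*1000).astype(np.float32)),np.percentile(h[:,2],[5,50,90]))
h=B[(V[:,1]<40)&(B[:,2]>.018)];print('blade',len(h),cv2.minAreaRect((h[:,:2]*1000).astype(np.float32)),np.percentile(h[:,2],[5,50,95]))
h=B[(B[:,2]>.003)&(B[:,2]<.012)];print('plank',len(h),cv2.minAreaRect((h[:,:2]*1000).astype(np.float32)))
print(status.get_obs()['ee_pos'])
```

```text
tip [ 0.5794 -0.364   0.0339]
hback [ 0.4306 -0.3238  0.0412]
hfront [ 0.512  -0.343   0.0422]
pl1 [ 0.4072 -0.3501  0.0078]
pl2 [ 0.4185 -0.2966  0.0059]
pl3 [ 0.5401 -0.3248  0.0056]
tri tip [ 0.5816 -0.3692  0.0262]
fr [ 0.6674 -0.1647  0.1642]
fl [0.6518 0.0018 0.1637]
br [ 0.7945 -0.1507  0.215 ]
bl [0.7855 0.0145 0.2048]
fin [0.6603 0.0458 0.2145]
tdot [ 0.6948 -0.0022  0.1918]
mk1 [0.7387 0.0535 0.2032]
mk2 [0.7611 0.0554 0.2105]
shfl [0.6429 0.0816 0.1635]
shbl [0.7866 0.0944 0.2219]
tri fin [0.6613 0.046  0.2064]
tri tdot [ 0.696  -0.0026  0.1838]
plane [ 0.31780698  0.13964379 -0.02578271] res 0.024032064211609652 slope 19.143600549402315 yaw 23.720596477702355
handle 642 ((504.1829833984375, -189.61709594726562), (323.1878967285156, 87.09365844726562), 76.91323852539062) [0.03130652 0.04112893 0.04258331]
blade 317 ((529.2298583984375, -205.0707244873047), (58.077049255371094, 344.6805419921875), 8.438711166381836) [0.0321965  0.03414095 0.03543218]
plank 1981 ((498.54229736328125, -347.84014892578125), (171.21173095703125, 215.29974365234375), 87.67283630371094)
[0.73144742 0.01478761 0.40063053]
```

```bash
cat > fit.py <<'E'
from h import *
from scipy.optimize import least_squares
s22,c22=np.sin(np.radians(22)),np.cos(np.radians(22))
def frame(p): # p=Hx,Hy,Hz,yaw
    c,s=np.cos(p[3]),np.sin(p[3]); R=np.array([[c,-s,0],[s,c,0],[0,0,1]])@np.array([[c22,0,-s22],[0,1,0],[s22,0,c22]])
    return R,np.array(p[:3])
E
python3 - <<'E'
from fit import *
p0=[.795,-.07,.213,np.radians(5.4)]
# initial H from corners: fr at (-145,-84,6)
R,_=frame(p0); H=np.array([.6674,-.1647,.164])-R@[-.145,-.084,.006];print('H',H)
p0[:3]=H
R,_=frame(p0)
for t in('w1','w2','w3','side0','scene0'):
    d=load(t);P=cloud(d).reshape(-1,3);P=P[d['range_z'].reshape(-1)>0]
    L=(P-H)@R
    k=(abs(L[:,0]+.075)<.06)&(abs(L[:,1]+.02)<.06)&(abs(L[:,2])<.03)
    tb=(abs(P[:,2])<.02)&(P[:,0]>.4)&(P[:,0]<.62)&(abs(P[:,1])<.3)
    out=[t,k.sum(),'tablez',np.median(P[tb,2]).round(4)]
    if k.sum()>100:
        A=np.c_[L[k][:,:2],np.ones(k.sum())]; z=L[k][:,2]
        for _ in range(5):
            c=np.linalg.lstsq(A,z,rcond=None)[0];r=abs(A@c-z);w=r<2.5*np.median(r)+1e-4;A,z=A[w],z[w]
        out+=['tilt',np.degrees(c[:2]).round(2),'z at mid',(c@[-.075,-.02,1]).round(4),'sd',np.std(A@c-z).round(4)]
    # fin top region
    k=(np.hypot(L[:,0]+.112,L[:,1]-.126)<.02)&(L[:,2]>.03)
    if k.sum(): out+=['fin',k.sum(),np.percentile(L[k,2],[50,90]).round(4),L[k].mean(0).round(4)]
    k=(abs(L[:,0]+.04)<.02)&(abs(L[:,1]-.14)<.012)&(abs(L[:,2])<.03)
    if k.sum(): out+=['sh',np.median(L[k,2]).round(4)]
    print(*out)
E
```

```text
H [ 0.79557757 -0.0682092   0.21275485]
w1 2207 tablez 0.0015 tilt [-0.32  0.09] z at mid 0.0066 sd 0.0007 fin 309 [0.0465 0.048 ] [-0.1149  0.1248  0.0457] sh 0.0064
w2 5494 tablez 0.0015 tilt [-0.04  0.24] z at mid 0.0067 sd 0.0007 fin 1355 [0.3359 0.3411] [-0.0996  0.1232  0.2519] sh 0.0062
w3 7661 tablez 0.0016 tilt [-0.11  0.31] z at mid 0.0067 sd 0.0006 fin 449 [0.0464 0.0478] [-0.1121  0.1259  0.0447] sh 0.0063
side0 1334 tablez 0.0001 tilt [-0.13  0.37] z at mid 0.0047 sd 0.0015 fin 60 [0.0445 0.0474] [-0.1163  0.1232  0.0432] sh 0.0046
scene0 847 tablez 0.0005 tilt [-0.21  0.47] z at mid 0.0053 sd 0.0007 fin 122 [0.0399 0.046 ] [-0.1091  0.1272  0.0396] sh 0.005
```

Run:
```python
from fit import *
p=[.7956,-.0682,.2118,np.radians(5.4)];R,H=frame(p)
off=np.array([0,0,.0012])
for n,q in dict(fin=(.6603,.0458,.2145),td=(.6948,-.0022,.1918)).items(): print(n,R.T@(np.array(q)-off-H))
w=load('w3');L=(cloud(w).reshape(-1,3)-off-H)@R
k=(np.hypot(L[:,0]+.112,L[:,1]-.126)<.075)&(L[:,2]>.0105)&(L[:,2]<.03)
f=(np.hypot(L[:,0]+.112,L[:,1]-.126)<.04)&(L[:,2]>.042)&(L[:,2]<.055)
for m in(k,f):
    print(m.sum(),L[m].mean(0),cv2.minAreaRect((L[m][:,:2]*1000).astype(np.float32)))
print('grip',H+R@[-.112,.126,.0365],'slot',H+R@[-.147,0,-.010])
print('normal',R[:,2],'xslope',R[:,0],'y',R[:,1])
w=load('w2');P=cloud(w);hsv=cv2.cvtColor(w['image'],cv2.COLOR_RGB2HSV).reshape(-1,3);P=P.reshape(-1,3)
box=(P[:,0]>.39)&(P[:,0]<.6)&(abs(P[:,1]+.34)<.05)
h=box&(hsv[:,2]<90)&(P[:,2]>.030)&(P[:,2]<.05);print('handle',h.sum(),cv2.minAreaRect((P[h][:,:2]*1000).astype(np.float32)),np.median(P[h,2]))
h=box&(P[:,2]>.026)&(P[:,2]<.040)&(hsv[:,1]<60);print('blade',h.sum(),cv2.minAreaRect((P[h][:,:2]*1000).astype(np.float32)),np.median(P[h,2]))
h=box&(P[:,2]>.0045)&(P[:,2]<.012);print('plank',h.sum(),cv2.minAreaRect((P[h][:,:2]*1000).astype(np.float32)))
```

```text
fin [-0.11438217  0.12622692  0.0478312 ]
td [-0.09522814  0.07519321  0.01560973]
632 [-0.1018689   0.10340559  0.01568151] ((-104.17224884033203, 107.90734100341797), (21.269115447998047, 84.05066680908203), 11.75644302368164)
407 [-0.11351185  0.12608969  0.04630704] ((-114.19499206542969, 126.28128814697266), (14.503678321838379, 44.057342529296875), 20.380733489990234)
grip [0.66674617 0.04618141 0.20368627] slot [ 0.6636383  -0.08067405  0.14746099]
normal [-0.37294408 -0.03525359  0.92718385] xslope [0.92306898 0.08725571 0.37460659] y [-0.09410831  0.99556196  0.        ]
handle 673 ((469.72808837890625, -338.2157287597656), (19.309865951538086, 88.0484619140625), 77.17639923095703) 0.04110240038741453
blade 334 ((551.6007080078125, -358.30853271484375), (16.989402770996094, 59.33627700805664), 76.68144226074219) 0.03412027065530038
plank 1407 ((495.3518371582031, -344.1167907714844), (85.69580078125, 191.89170837402344), 85.37216186523438)
```

```bash
cat >> fit.py <<'E'
P0=[.7956,-.0682,.2118,np.radians(5.4)];R0,H0=frame(P0)
from scipy.spatial.transform import Rotation as Ro
def W(x,y,z): return H0+R0@np.array([x,y,z])/1000
def go(target,Rt=None):
    o=status.get_obs();print('shift units',((target-o['ee_pos'])/.05).round(3),'to',np.round(target,4))
    if Rt is not None: print('turn units',(np.degrees((Ro.from_matrix(Rt)*Ro.from_matrix(o['tool_rot']).inv()).as_rotvec())/5).round(3))
E
python3 - <<'E'
from fit import *
go(W(-114,126,110)); print((R0[:,2]*-.0895/.05))
E
python3 -m pendant '[0,0,-1,0,0,0,1,0,0,-1,0,0,0,1,0,0,-1,0,0,0,1,0,0,-1,0,0,0,1,0,0,-1,0,0,0,1,0,0,-1,0,0,0,1,0,0,-1,0,0,0,1,0,0,-1,0,0,0,1,0,0,-1,0,0,0,1,0,0,-1,0,0,0,0.6]' | head -3
python3 -m pendant '[0,0,-1,0,0,0,0.6,0,0,-1,0,0,0,0.6,0,0,-1,0,0,0,0.6,0,0,-0.9,0,0,0,0.6,0.083,-0.876,0,0,0,0,0.6,0.083,-0.876,0,0,0,0,0.6,0.083,-0.876,0,0,0,0,0.6,0.083,-0.876,0,0,0,0,0.6,0.083,-0.876,0,0,0,0,0.6,0,0,0,0,0,0,0.6]'
python3 - <<'E'
from fit import *
a=.358; y=R0@np.array([np.cos(a),np.sin(a),0]); z=-R0[:,2]; Rt=np.c_[np.cross(y,z),y,z]
go(W(-114,126,110),Rt);go(W(-114,126,20.5)); print(status.get_obs()['joints'])
E
```

```text
shift units [-1.879  0.573 -2.591] to [0.6375 0.0434 0.2711]
[ 0.6675699   0.06310393 -1.6596591 ]
t: 4.2
ee_pos: [0.7316, 0.0141, 0.4005]
tool_rot: [[-0.703, 0.712, 0.002], [0.712, 0.703, -0.0], [-0.001, 0.001, -1.0]]
t: 5.2
ee_pos: [0.7305, 0.0141, 0.4005]
tool_rot: [[-0.403, 0.835, 0.375], [0.906, 0.422, 0.035], [-0.129, 0.354, -0.926]]
force: [-0.6, 0.1, -0.6]
opening: 0.601
grasp_force: 0.0
shift units [-1.86   0.586 -2.587] to [0.6375 0.0434 0.2711]
turn units [-0.039  0.025  0.107]
shift units [-1.193  0.649 -4.247] to [0.6709 0.0466 0.1881]
[-0.06720783  0.39580017  1.19804375  0.06533855  1.16653384 -0.52359119]
```

```bash
python3 -m pendant '[0,0,0.05,-0.62,0.195,0,0.6,0,0,0.05,-0.62,0.195,0,0.6,0,0,0,-0.62,0.196,-0.6,0.6,0,0,0,0,0,-0.9,0.6,0,0,0,0,0,-0.9,0.6,0,0,0,0,0,-0.19,0.6,0,0,0,0,0,0,0.6,0,0,0,0,0,0,0.6]' | head -3
python3 - <<'E'
from fit import *
go(W(-114,126,110));go(W(-114,126,20.5))
w=grab('wrist','w4')
E
```

```text
t: 6.0
ee_pos: [0.6408, 0.0438, 0.2718]
tool_rot: [[-0.411, 0.831, 0.375], [0.902, 0.429, 0.038], [-0.129, 0.354, -0.926]]
shift units [-0.066 -0.007 -0.014] to [0.6375 0.0434 0.2711]
shift units [ 0.602  0.056 -1.673] to [0.6709 0.0466 0.1881]
```

```bash
python3 -m pendant '[0,0,0,0.2,0.02,-0.56,0.6,0,0,0,0.2,0.02,-0.56,0.6,0,0,0,0.2,0.02,-0.55,0.6,0,0,0,0,0,0,0.6,0,0,0,0,0,0,0,0,0,0,0,0,0,0,0,0,0,0,0,0,0,0,0,0,0,0,0,0,0,0,0,0,0,0,0]'
python3 - <<'E'
from fit import *
go(W(-114,126,20.5))
print(status.get_obs()['ft_torque'])
E
```

```text
t: 6.95
ee_pos: [0.6698, 0.0469, 0.1864]
tool_rot: [[-0.412, 0.831, 0.373], [0.902, 0.429, 0.039], [-0.128, 0.353, -0.927]]
force: [-0.4, -0.1, 0.5]
opening: 0.219
grasp_force: 0.0
shift units [ 0.022 -0.007  0.035] to [0.6709 0.0466 0.1881]
[-0.14556241  0.20227177  0.00024788]
```

```bash
python3 -m pendant '[0,0,0,0,0,0,0,0,0,0,0,0,0,0,0,0,0,0,0,0,0,0,0,0,0,0,0,0]'
python3 -m pendant '[-0.354,-0.033,0.88,0,0,0,0,-0.354,-0.033,0.88,0,0,0,0,-0.354,-0.033,0.88,0,0,0,0,-0.354,-0.033,0.88,0,0,0,0,-0.354,-0.033,0.88,0,0,0,0,-0.354,-0.033,0.88,0,0,0,0,-0.354,-0.033,0.88,0,0,0,0,-0.354,-0.033,0.88,0,0,0,0]'
python3 - <<'E'
from fit import *
y=R0[:,1]; z=-R0[:,2]; Rt=np.c_[np.cross(y,z),y,z]
go(W(-114,126,20.5),Rt)
E
```

```text
t: 7.35
ee_pos: [0.6708, 0.0474, 0.1867]
tool_rot: [[-0.411, 0.831, 0.376], [0.902, 0.429, 0.039], [-0.129, 0.355, -0.926]]
force: [4.7, 4.3, 0.7]
opening: 0.148
grasp_force: 30.0
t: 8.15
ee_pos: [0.6699, 0.0466, 0.1863]
tool_rot: [[-0.838, 0.4, 0.371], [0.444, 0.895, 0.037], [-0.318, 0.196, -0.928]]
force: [-2.2, -3.9, 4.1]
opening: 0.15
grasp_force: 30.0
shift units [0.019 0.    0.036] to [0.6709 0.0466 0.1881]
turn units [-2.356 -0.245  5.817]
```

```bash
python3 -m pendant '[-0.337,-0.035,0.831,0,0,0,0,-0.337,-0.035,0.831,0,0,0,0,-0.337,-0.035,0.831,0,0,0,0,-0.337,-0.035,0.831,0,0,0,0,-0.337,-0.035,0.831,0,0,0,0,-0.337,-0.035,0.831,0,0,0,0,-0.337,-0.035,0.831,0,0,0,0,0,0,0,0,0,0,0,0,0,0,0,0,0,0,0,0,0,0,0,0,0.4]'
python3 -m pendant '[0,0,0,0,0,0,0.4,0,0,0,0,0,0,0.4,0,0,0,-0.3,-0.03,0.8,0.4,0,0,0,-0.3,-0.03,0.8,0.4,0,0,0,-0.3,-0.03,0.8,0.4,0,0,0,0,0,0,0.4]'
python3 - <<'E'
from fit import *
w=grab('wrist','w5');L=(cloud(w).reshape(-1,3)-[0,0,.0012]-H0)@R0
f=(np.hypot(L[:,0]+.112,L[:,1]-.126)<.04)&(L[:,2]>.040)&(L[:,2]<.055)
k=(np.hypot(L[:,0]+.112,L[:,1]-.126)<.075)&(L[:,2]>.0105)&(L[:,2]<.03)
for m in(k,f): print(m.sum(),L[m].mean(0),cv2.minAreaRect((L[m][:,:2]*1000).astype(np.float32)))
# lid plane check
k=(abs(L[:,0]+.075)<.06)&(abs(L[:,1]+.02)<.06)&(abs(L[:,2])<.03)
A=np.c_[L[k][:,:2],np.ones(k.sum())];print(k.sum(),np.linalg.lstsq(A,L[k][:,2],rcond=None)[0])
E
```

```text
t: 9.15
ee_pos: [0.6698, 0.0464, 0.186]
tool_rot: [[-0.924, -0.09, 0.372], [-0.084, 0.996, 0.034], [-0.374, 0.001, -0.927]]
force: [-0.3, -0.0, 0.2]
opening: 0.194
grasp_force: 0.0
t: 9.75
ee_pos: [0.6255, 0.0426, 0.3119]
tool_rot: [[-0.92, -0.091, 0.38], [-0.084, 0.996, 0.035], [-0.382, 0.0, -0.924]]
force: [-0.2, -0.3, -0.0]
opening: 0.402
grasp_force: 0.0
669 [-0.09277196  0.12647457  0.01479384] ((-94.70924377441406, 126.36567687988281), (32.55915832519531, 83.96764373779297), 89.40137481689453)
589 [-0.11590597  0.12663236  0.04625155] ((-114.88782501220703, 126.77464294433594), (13.442431449890137, 43.36592102050781), 89.49577331542969)
9589 [-0.0017452   0.00501182  0.00636084]
```

Run:
```python
from fit import *
w=load('w2');print('jar',pt(w,60+500/3,282/3))
w=load('w5');L=(cloud(w).reshape(-1,3)-[0,0,.0012]-H0)@R0
for y0 in(-.06,-.03,0,.03,.06):
    k=(abs(L[:,1]-y0)<.01)&(abs(L[:,2]-.006)<.002)&(L[:,0]<-.1);print(y0,np.sort(L[k,0])[:6].round(4),k.sum())
yaw=np.radians(-13.4);x=-np.array([np.cos(yaw),np.sin(yaw),0]);z=np.array([0,0,-1.]);Rt=np.c_[x,np.cross(z,x),z]
go(np.array([.496,-.3448,.15]),Rt); print(status.get_obs()['joints'])
```

```text
jar [ 0.51167211 -0.19077072  0.06630957]
-0.06 [-0.149  -0.1489 -0.1489 -0.1489 -0.1488 -0.1488] 735
-0.03 [-0.149  -0.149  -0.1489 -0.1489 -0.1489 -0.1489] 741
0 [-0.149  -0.149  -0.1489 -0.1489 -0.1489 -0.1489] 734
0.03 [-0.1491 -0.149  -0.149  -0.1489 -0.1489 -0.1489] 742
0.06 [-0.149  -0.1489 -0.1489 -0.1489 -0.1489 -0.1488] 752
shift units [-2.583 -7.748 -3.173] to [ 0.496  -0.3448  0.15  ]
turn units [ 0.312  4.454 -3.678]
[-0.02615778  0.2337815   1.63434904  0.05772385  0.88880121 -1.71581764]
```

```bash
sed -i 's/^P0=.*/P0=[.7956,-.0682,.2118,np.radians(5.4)];R0,H0=frame(P0);H0=H0+R0@[-.002,.0005,.0003]/' fit.py
python3 -m pendant '[0.031,0.445,-0.368,-0.26,-0.775,0,0.7,0.031,0.445,-0.368,-0.26,-0.775,0,0.7,0.031,0.445,-0.368,-0.26,-0.775,0,0.7,0.031,0.445,-0.368,-0.26,-0.775,-0.3,0.7,0.031,0.445,-0.368,-0.26,-0.775,-0.3,0.7,0.031,0.445,-0.368,-0.26,-0.775,-0.4,0.7,0.031,0.445,-0.368,-0.26,-0.775,-0.5,0.7,0.031,0.445,-0.368,-0.26,-0.775,-0.5,0.7,0.031,0.445,-0.368,-0.25,-0.775,-0.5,0.7,0.031,0.445,-0.368,-0.25,-0.775,-0.6,0.7]' | head -3
python3 -m pendant '[0,0,0,0,0,0,0.7,0,0,0,0,0,0,0.7]' >/dev/null
python3 - <<'E'
from fit import *
yaw=np.radians(-13.4);x=-np.array([np.cos(yaw),np.sin(yaw),0]);z=np.array([0,0,-1.]);Rt=np.c_[x,np.cross(z,x),z]
go(np.array([.496,-.3448,.015]),Rt); print(status.get_obs()['joints'])
w=grab('wrist','w6');P=cloud(w);hsv=cv2.cvtColor(w['image'],cv2.COLOR_RGB2HSV).reshape(-1,3);P=P.reshape(-1,3)
box=(P[:,0]>.39)&(P[:,0]<.6)&(abs(P[:,1]+.34)<.05)
h=box&(hsv[:,2]<90)&(P[:,2]>.036)&(P[:,2]<.05);print('handle',h.sum(),cv2.minAreaRect((P[h][:,:2]*1000).astype(np.float32)),np.median(P[h,2]))
h=box&(P[:,2]>.026)&(P[:,2]<.040)&(hsv[:,1]<60);print('blade',h.sum(),cv2.minAreaRect((P[h][:,:2]*1000).astype(np.float32)),np.median(P[h,2]))
E
```

```text
t: 10.8
ee_pos: [0.495, -0.3459, 0.1487]
tool_rot: [[-0.972, 0.233, -0.007], [0.233, 0.972, 0.002], [0.007, 0.001, -1.0]]
shift units [ 0.015 -0.008 -2.679] to [ 0.496  -0.3448  0.015 ]
turn units [-0.041 -0.077  0.016]
[-6.84167633e-01  5.25533639e-01  1.56778659e+00 -1.68878289e-03
  1.05574046e+00 -2.01889519e+00]
handle 1406 ((469.15057373046875, -339.13775634765625), (15.707632064819336, 90.20451354980469), 76.7967529296875) 0.0413111925129068
blade 666 ((552.2159423828125, -358.4354248046875), (15.834278106689453, 55.9534912109375), 76.81403350830078) 0.03389875462167238
```

```bash
python3 -m pendant '[0,-0.07,0,0,0,-0.9,0.7,0,0,0,0,0,-0.9,0.7,0,0,0,0,0,-0.6,0.7,0,0,0,0,0,-0.28,0.7,0,0,0,0,0,0,0.7,0,0,0,0,0,0,0,0,0,0,0,0,0,0,0,0,0,0,0,0,0,0,0,0,0,0,0,0,0,0,0,0,0,0,0]'
python3 -m pendant '[0,0,0,0,0,0,0,0,0,0,0,0,0,0,0,0,0,0,0,0,0,0,0,0,0,0,0,0]'
```

```text
t: 12.05
ee_pos: [0.496, -0.3448, 0.0174]
tool_rot: [[-0.973, 0.232, 0.002], [0.232, 0.973, 0.001], [-0.002, 0.001, -1.0]]
force: [-0.1, -0.3, 0.3]
opening: 0.318
grasp_force: 0.0
t: 12.45
ee_pos: [0.4958, -0.3447, 0.0171]
tool_rot: [[-0.973, 0.232, 0.002], [0.232, 0.973, 0.001], [-0.001, 0.001, -1.0]]
force: [-0.4, -0.2, 2.6]
opening: 0.191
grasp_force: 30.0
```

```bash
python3 -m pendant '[0,0,0,0,0,0.4,0,0,0,0,0,0,0.8,0,0,0,0,0,0,0.9,0,0,0,0,0,0,0.9,0,0,0,0,0,0,0,0]'
python3 - <<'E'
from fit import *
Rt=np.c_[-R0[:,0],R0[:,1],-R0[:,2]]
go(W(-300,0,-24),Rt);go(W(-275,0,-24));
E
```

```text
t: 12.95
ee_pos: [0.498, -0.3462, 0.1729]
tool_rot: [[-0.973, 0.232, 0.009], [0.232, 0.973, -0.005], [-0.01, -0.002, -1.0]]
force: [-0.7, -0.1, -0.8]
opening: 0.193
grasp_force: 30.0
shift units [ 0.553  5.06  -1.925] to [ 0.5256 -0.0932  0.0767]
turn units [-0.274 -4.298  3.726]
shift units [ 1.015  5.104 -1.737] to [ 0.5487 -0.091   0.0861]
```

```bash
python3 -m pendant '[-0.034,-0.537,0.466,0.07,0.63,0,0,-0.034,-0.537,0.466,0.07,0.63,0,0,-0.034,-0.537,0.466,0.07,0.63,0,0,-0.034,-0.537,0.466,0.07,0.63,0,0,-0.034,-0.537,0.466,0.07,0.63,0,0,-0.034,-0.537,0.466,0.07,0.63,0,0,-0.034,-0.537,0.466,0.07,0.63,0,0,-0.034,-0.537,0.466,0.07,0.63,0,0,0,0,0,0,0,0,0,0,0,0,0,0,0,0]' | head -3
python3 -m pendant '[0,0,0,0,0,-0.8,0,0,0,0,0,0,-0.8,0,0,0,0,0,0,-0.3,0,0,0,0,0,0,0,0,0,0,0,0,0,0,0]'
python3 - <<'E'
from fit import *
Rt=np.c_[-R0[:,0],R0[:,1],-R0[:,2]]
go(W(-300,0,-24),Rt);go(W(-275,0,-24));print(status.get_obs()['joints'])
d=grab('wrist','w7')
s=grab('side','s7')
C=cloud(d);L=(C-[0,0,.0012]-H0)@R0; hsv=cv2.cvtColor(d['image'],cv2.COLOR_RGB2HSV)
m=(L[...,0]<-.17)&(L[...,0]>-.30)&(abs(L[...,1])<.012)&(L[...,2]>-.03)&(L[...,2]<.02)
print(m.sum())
for lo in range(-300,-170,10):
    k=m&(L[...,0]>lo/1e3)&(L[...,0]<=lo/1e3+.01)
    if k.sum(): print(lo,k.sum(),np.median(L[k],axis=0).round(4),L[k][:,1].min().round(4),L[k][:,1].max().round(4))
k=(abs(L[...,0]+.08)<.06)&(abs(L[...,1])<.06)&(abs(L[...,2])<.03);print('lid',k.sum(),np.median(L[k][:,2]) if k.sum() else 0)
E
```

```text
t: 13.95
ee_pos: [0.5234, -0.0923, 0.1664]
tool_rot: [[-0.927, -0.096, 0.363], [-0.088, 0.995, 0.039], [-0.365, 0.004, -0.931]]
t: 14.45
ee_pos: [0.5242, -0.0934, 0.0722]
tool_rot: [[-0.926, -0.095, 0.364], [-0.087, 0.995, 0.038], [-0.366, 0.004, -0.93]]
force: [0.3, 0.5, -0.3]
opening: 0.19
grasp_force: 30.0
shift units [0.029 0.003 0.089] to [ 0.5256 -0.0932  0.0767]
turn units [-0.035 -0.105 -0.008]
shift units [0.49  0.047 0.277] to [ 0.5487 -0.091   0.0861]
[-0.34802198  0.42253245  2.06696017  0.48685898  0.34968355 -2.44676504]
1651
-300 488 [-0.2955  0.001  -0.0043] -0.0078 0.0102
-290 334 [-0.2862  0.0015 -0.0045] -0.0081 0.0108
-260 176 [-0.2527  0.0016 -0.0121] -0.0062 0.0095
-250 311 [-0.2449  0.0016 -0.0122] -0.0063 0.0095
-240 291 [-0.235   0.0016 -0.0123] -0.0064 0.0096
-230 51 [-0.2291  0.0016 -0.0124] -0.0058 0.009
lid 0 0
```

Run:
```python
from fit import *
a=cv2.imread('pics/s7.png');cv2.imwrite('pics/s7c.png',cv2.resize(a[140:260,260:420],(800,600),interpolation=cv2.INTER_CUBIC))
# expected tip in side pic
o=status.get_obs();d=load('s7');tip=o['ee_pos']+o['tool_rot']@[-.088,0,-.0139];E=np.linalg.inv(d['extrinsics'])
p=E[:3,:3]@tip+E[:3,3];K=np.array([[d['fx'],0,d['cx']],[0,d['fy'],d['cy']],[0,0,1]],float)
uv=cv2.projectPoints(p[None],np.zeros(3),np.zeros(3),K,np.array([d['k1'],0,0,0.]))[0].ravel();print(tip,uv,(uv-[260,140])*5,R0.T@(tip-H0))
```

```text
[ 0.60094497 -0.08609553  0.11842273] [340.75158715 208.41183333] [403.75793577 342.05916667] [-2.14221253e-01  2.55082309e-06 -1.36515769e-02]
```

View pics/s7c.png

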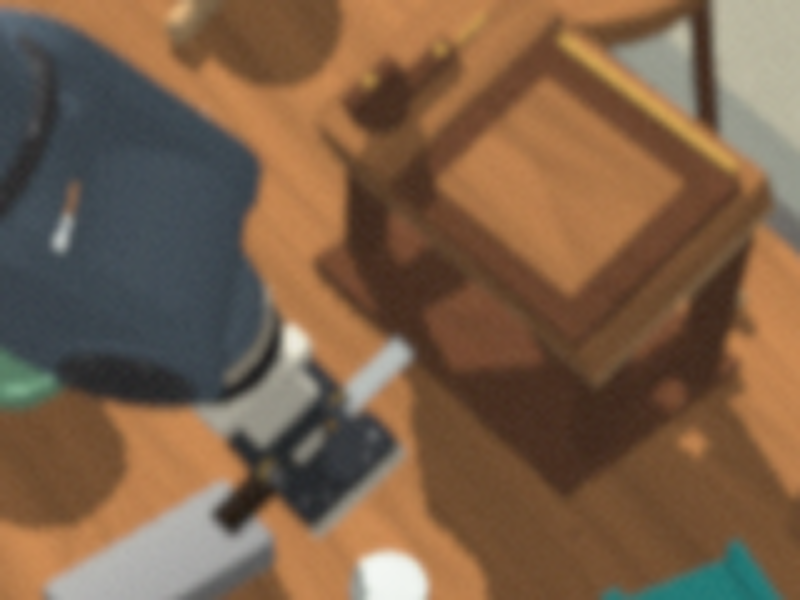

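Picture shows the blade held, tip at crop (402,345) just as predicted (404,342), the tongue pointing at the mark, lid shut. Now up to just before the slot.

```bash
python3 -m pendant '[-0.03,-0.1,0,0.47,0.045,0.24,0,0,0,0,0.46,0.045,0.24,0,0,0,0,0,0,0,0,0,0,0,0,0,0,0]'
cat >> fit.py <<'E'
def tip():
    o=status.get_obs();t=R0.T@(o['ee_pos']+o['tool_rot']@[-.088,0,-.0139]-H0);v=R0.T@-o['tool_rot'][:,0]
    print('tip L mm',(t*1000).round(1),'pitch vs slope deg',np.degrees(np.arctan2(v[2],v[0])).round(2),'F',o['force'].round(1),'j',o['joints'].round(2),'t',round(o['t'],2))
    print('units per 10mm lid x',(R0[:,0]*.2).round(3),'z',(R0[:,2]*.2).round(3))
E
python3 -c "
from fit import *
tip()"
```

```text
t: 14.95
ee_pos: [0.5704, -0.0881, 0.0967]
tool_rot: [[-0.923, -0.096, 0.374], [-0.089, 0.995, 0.036], [-0.375, -0.0, -0.927]]
force: [-0.4, 0.2, -1.6]
opening: 0.191
grasp_force: 30.0
tip L mm [-162.8    1.    -8.3] pitch vs slope deg 0.04 F [-0.4  0.2 -1.6] j [-0.3   0.43  1.95  0.37  0.42 -2.28] t 14.95
units per 10mm lid x [0.185 0.017 0.075] z [-0.075 -0.007  0.185]
```

```bash
python3 -m pendant '[0,0,0,0.013,0,-0.035,0,0,0,0,0,0,0,0,0,0,0,0.185,0.017,0.075,0,0,0,0,0.185,0.017,0.075,0,0,0,0,0,0,0,0]'
python3 -c "
from fit import *
tip()"
```

```text
t: 15.45
ee_pos: [0.5912, -0.0866, 0.1026]
tool_rot: [[-0.922, -0.096, 0.374], [-0.089, 0.995, 0.036], [-0.376, -0.0, -0.927]]
force: [0.1, -0.1, -0.7]
opening: 0.193
grasp_force: 30.0
tip L mm [-141.2    0.6  -10.6] pitch vs slope deg 0.1 F [ 0.1 -0.1 -0.7] j [-0.29  0.45  1.9   0.33  0.45 -2.23] t 15.45
units per 10mm lid x [0.185 0.017 0.075] z [-0.075 -0.007  0.185]
```

```bash
python3 -m pendant '[0,0,0,0.185,0.017,0.075,0,0,0,0,0.185,0.017,0.075,0,0,0,0,0.185,0.017,0.075,0,0,0,0,0,0,0,0]'
python3 -c "
from fit import *
tip()"
```

```text
t: 15.85
ee_pos: [0.6188, -0.0838, 0.1138]
tool_rot: [[-0.922, -0.096, 0.374], [-0.089, 0.995, 0.036], [-0.376, -0.0, -0.927]]
force: [0.2, -0.4, -0.4]
opening: 0.188
grasp_force: 30.0
tip L mm [-111.3    0.7  -10.7] pitch vs slope deg 0.08 F [ 0.2 -0.4 -0.4] j [-0.27  0.47  1.83  0.28  0.5  -2.16] t 15.85
units per 10mm lid x [0.185 0.017 0.075] z [-0.075 -0.007  0.185]
```

```bash
cat >> fit.py <<'E'
def path(ths,r=111.):
    o=status.get_obs();p=R0.T@(o['ee_pos']+o['tool_rot']@[-.088,0,-.0139]-H0)*1000
    for t in np.radians(ths):
        q=np.array([-r*np.cos(t)-6*np.sin(t),p[1],r*np.sin(t)-6*np.cos(t)-1.5])
        print(np.degrees(t).round(),'tip',q.round(),'units',(R0@(q-p)/50).round(3));p=q
E
python3 -c "
from fit import *
path([0,5,10,15,20,25,30,35,40,45,50,55,60,65,70,75,80,84])"
```

```text
0.0 tip [-111.    1.   -8.] units [-0.017 -0.002  0.061]
5.0 tip [-111.    1.    2.] units [-0.074 -0.007  0.179]
10.0 tip [-110.    1.   12.] units [-0.058 -0.006  0.185]
15.0 tip [-109.    1.   21.] units [-0.042 -0.004  0.189]
20.0 tip [-106.    1.   31.] units [-0.026 -0.002  0.192]
25.0 tip [-103.    1.   40.] units [-0.009 -0.001  0.194]
30.0 tip [-99.   1.  49.] units [0.008 0.001 0.194]
35.0 tip [-94.   1.  57.] units [0.025 0.002 0.192]
40.0 tip [-89.   1.  65.] units [0.041 0.004 0.189]
45.0 tip [-83.   1.  73.] units [0.058 0.005 0.185]
50.0 tip [-76.   1.  80.] units [0.074 0.007 0.179]
55.0 tip [-69.   1.  86.] units [0.089 0.008 0.172]
60.0 tip [-61.   1.  92.] units [0.103 0.01  0.164]
65.0 tip [-52.   1.  97.] units [0.117 0.011 0.154]
70.0 tip [-44.   1. 101.] units [0.13  0.012 0.143]
75.0 tip [-35.   1. 104.] units [0.142 0.013 0.131]
80.0 tip [-25.   1. 107.] units [0.153 0.014 0.118]
84.0 tip [-18.   1. 108.] units [0.129 0.012 0.085]
```

Lift first to about 15 degrees, half a step per row.

```bash
python3 -m pendant '[0,0,0,-0.017,0,0.061,0,0,0,0,-0.037,-0.003,0.09,0,0,0,0,-0.037,-0.003,0.09,0,0,0,0,-0.029,-0.003,0.093,0,0,0,0,-0.029,-0.003,0.093,0,0,0,0,-0.021,-0.002,0.094,0,0,0,0,-0.021,-0.002,0.094,0,0,0,0,0,0,0,0]'
python3 - <<'E'
from fit import *
tip()
s=grab('side','s8')
L=(cloud(s)-H0)@R0
k=(abs(L[...,1]-.03)<.04)&(L[...,0]<-.02)&(L[...,0]>-.13)&(L[...,2]>.004)&(L[...,2]<.15)
A=np.c_[L[k][:,:1],np.ones(k.sum())];c=np.linalg.lstsq(A,L[k][:,2],rcond=None)[0];print(k.sum(),'lid deg',-np.degrees(np.arctan(c[0])))
E
```

```text
t: 16.65
ee_pos: [0.6074, -0.0847, 0.1442]
tool_rot: [[-0.923, -0.096, 0.373], [-0.089, 0.995, 0.036], [-0.374, 0.0, -0.927]]
force: [-1.3, 0.2, -4.0]
opening: 0.19
grasp_force: 30.0
tip L mm [-110.4    0.9   21.6] pitch vs slope deg -0.02 F [-1.3  0.2 -4. ] j [-0.28  0.41  1.83  0.26  0.55 -2.14] t 16.65
units per 10mm lid x [0.185 0.017 0.075] z [-0.075 -0.007  0.185]
739 lid deg 8.68430884481403
```

```bash
cat >> fit.py <<'E'
def lid(tag,cam='side',ymin=-.08,ymax=.08):
    s=load(tag);L=(cloud(s)-H0)@R0
    k=(L[...,1]>ymin)&(L[...,1]<ymax)&(L[...,0]<.03)&(L[...,0]>-.16)&(L[...,2]>-.01)&(L[...,2]<.2)
    q=L[k];th=np.arctan2(q[:,2],-q[:,0]); r=np.hypot(q[:,0],q[:,2]);off=np.arcsin(np.clip(.006/r,-1,1))
    a=np.degrees(th-off)[r>.05]; hh,e=np.histogram(a,np.arange(-5,110,1.)); i=np.argsort(hh)[::-1][:4];print(tag,'lid deg peaks',[(e[j],hh[j]) for j in i])
E
python3 - <<'E'
from fit import *
lid('side0');lid('s8')
grab('scene','c8');lid('c8');grab('wrist','w8');lid('w8')
d=load('w8');L=(cloud(d)-[0,0,.0012]-H0)@R0
m=(abs(L[...,1])<.014)
for lo in range(-230,-130,10):
    k=m&(L[...,0]>lo/1e3)&(L[...,0]<=lo/1e3+.01)&(L[...,2]>-.05)&(L[...,2]<.09)
    if k.sum(): print(lo,k.sum(),np.median(L[k],axis=0).round(4))
E
```

```text
side0 lid deg peaks [(np.float64(-1.0), np.int64(435)), (np.float64(0.0), np.int64(353)), (np.float64(-2.0), np.int64(294)), (np.float64(-3.0), np.int64(128))]
s8 lid deg peaks [(np.float64(8.0), np.int64(428)), (np.float64(7.0), np.int64(384)), (np.float64(9.0), np.int64(221)), (np.float64(6.0), np.int64(158))]
c8 lid deg peaks [(np.float64(8.0), np.int64(553)), (np.float64(9.0), np.int64(241)), (np.float64(7.0), np.int64(229)), (np.float64(10.0), np.int64(39))]
w8 lid deg peaks [(np.float64(8.0), np.int64(998)), (np.float64(9.0), np.int64(254)), (np.float64(7.0), np.int64(158)), (np.float64(6.0), np.int64(155))]
-230 542 [-0.2252  0.0017  0.0338]
-220 496 [-0.2153  0.0022  0.0325]
-210 1804 [-0.2076 -0.0051  0.0398]
-200 697 [-0.195   0.0017  0.0304]
-190 399 [-0.1851  0.0017  0.0282]
-180 193 [-0.1783  0.0023  0.0276]
-150 751 [-1.451e-01 -1.000e-04  2.460e-02]
-140 474 [-0.135  -0.0002  0.0259]
```

The lid is at about 8°, and the burnisher has slipped some 7.5° in the grip (long lever arm at the tip). I'll push in deeper and swing tool and lid together about the hinge so that the lid's edge rides near the grip.

Run:
```python
from fit import *
o=status.get_obs();p=R0.T@(o['ee_pos']-H0);print('TCP L',p.round(4))
d=np.array([9.9,0,-1.4])/1000;print('push',(R0@d/.05).round(3));p=p+d
p0=p.copy()
c=p
for t in np.arange(2.5,41,2.5):
    a=np.radians(t);q=np.array([p0[0]*np.cos(a)+p0[2]*np.sin(a),p0[1],-p0[0]*np.sin(a)+p0[2]*np.cos(a)])
    print(t,(R0@(q-c)/.05).round(3));c=q
```

```text
TCP L [-0.1981  0.0006  0.0074]
push [0.193 0.018 0.048]
2.5 [-0.053 -0.005  0.155]
5.0 [-0.046 -0.004  0.158]
7.5 [-0.039 -0.004  0.16 ]
10.0 [-0.032 -0.003  0.161]
12.5 [-0.025 -0.002  0.162]
15.0 [-0.018 -0.002  0.163]
17.5 [-0.011 -0.001  0.164]
20.0 [-0.004 -0.     0.164]
22.5 [0.003 0.    0.164]
25.0 [0.01  0.001 0.164]
27.5 [0.017 0.002 0.163]
30.0 [0.024 0.002 0.163]
32.5 [0.031 0.003 0.161]
35.0 [0.038 0.004 0.16 ]
37.5 [0.045 0.004 0.158]
40.0 [0.052 0.005 0.156]
```

```bash
python3 -m pendant '[0,0,0,0.193,0.018,0.048,0,-0.052,0.55,0,-0.053,-0.005,0.155,0,-0.052,0.55,0,-0.046,-0.004,0.158,0,-0.052,0.55,0,-0.039,-0.004,0.16,0,-0.047,0.5,0,-0.032,-0.003,0.161,0,-0.047,0.5,0,-0.025,-0.002,0.162,0,0,0,0,0,0,0,0]'
cat >> fit.py <<'E'
def check(tag):
    tip();grab('side','s'+tag);lid('s'+tag);d=grab('wrist','w'+tag);lid('w'+tag)
    o=status.get_obs();T=(cloud(d)-[0,0,.0012]-o['ee_pos'])@o['tool_rot']
    # handle top in tool frame: behind fingers
    k=(abs(T[...,1])<.007)&(T[...,0]>.015)&(T[...,0]<.07)&(T[...,2]<-.008)&(T[...,2]>-.05)
    if k.sum()>50:
        c=np.polyfit(T[k][:,0],T[k][:,2],1);print('handle n',k.sum(),'droop deg',-np.degrees(np.arctan(c[0])).round(2),'top z at grip',c[1].round(4))
E
python3 - <<'E'
from fit import *
check('9')
E
```

```text
t: 17.5
ee_pos: [0.6092, -0.0848, 0.1871]
tool_rot: [[-0.984, -0.096, 0.152], [-0.095, 0.995, 0.014], [-0.153, -0.0, -0.988]]
force: [-0.0, -0.1, -1.0]
opening: 0.188
grasp_force: 30.0
tip L mm [-91.9   0.7  40.3] pitch vs slope deg -13.21 F [-0.  -0.1 -1. ] j [-0.24  0.43  1.62  0.06  0.94 -1.94] t 17.5
units per 10mm lid x [0.185 0.017 0.075] z [-0.075 -0.007  0.185]
s9 lid deg peaks [(np.float64(20.0), np.int64(261)), (np.float64(21.0), np.int64(224)), (np.float64(19.0), np.int64(99)), (np.float64(22.0), np.int64(85))]
w9 lid deg peaks [(np.float64(21.0), np.int64(1389)), (np.float64(39.0), np.int64(414)), (np.float64(38.0), np.int64(400)), (np.float64(22.0), np.int64(306))]
handle n 2784 droop deg 7.81 top z at grip -0.023
```

```bash
python3 -m pendant '[-0.047,0.5,0,-0.018,-0.002,0.163,0,-0.047,0.5,0,-0.011,-0.001,0.164,0,-0.047,0.5,0,-0.004,0,0.164,0,-0.047,0.5,0,0.003,0,0.164,0,-0.047,0.5,0,0.01,0.001,0.164,0,-0.047,0.5,0,0.017,0.002,0.163,0,-0.047,0.5,0,0.024,0.002,0.163,0,-0.047,0.5,0,0.031,0.003,0.161,0,-0.047,0.5,0,0.038,0.004,0.16,0,0,0,0,0,0,0,0]'
python3 - <<'E'
from fit import *
check('10')
E
```

```text
t: 18.6
ee_pos: [0.6128, -0.0841, 0.2587]
tool_rot: [[-0.966, -0.095, -0.239], [-0.093, 0.995, -0.021], [0.24, 0.002, -0.971]]
force: [0.6, -0.6, -1.1]
opening: 0.191
grasp_force: 30.0
tip L mm [-71.1   1.   71.6] pitch vs slope deg -35.89 F [ 0.6 -0.6 -1.1] j [-0.18  0.58  1.23 -0.06  1.57 -1.84] t 18.6
units per 10mm lid x [0.185 0.017 0.075] z [-0.075 -0.007  0.185]
s10 lid deg peaks [(np.float64(42.0), np.int64(203)), (np.float64(43.0), np.int64(116)), (np.float64(41.0), np.int64(106)), (np.float64(40.0), np.int64(43))]
w10 lid deg peaks [(np.float64(41.0), np.int64(1965)), (np.float64(43.0), np.int64(1602)), (np.float64(60.0), np.int64(1395)), (np.float64(59.0), np.int64(1134))]
handle n 2752 droop deg 7.87 top z at grip -0.0222
```

Lid at 42°, grip holding; continue the same swing.

```bash
cat >> fit.py <<'E'
def swing(n,st=2.5):
    o=status.get_obs();p0=R0.T@(o['ee_pos']-H0);c=p0
    for t in st*np.arange(1,n+1):
        a=np.radians(t);q=np.array([p0[0]*np.cos(a)+p0[2]*np.sin(a),p0[1],-p0[0]*np.sin(a)+p0[2]*np.cos(a)])
        print(t,(R0@(q-c)/.05).round(3));c=q
E
python3 -c "
from fit import *
swing(16)"
```

```text
2.5 [0.044 0.004 0.158]
5.0 [0.051 0.005 0.156]
7.5 [0.058 0.005 0.153]
10.0 [0.065 0.006 0.151]
12.5 [0.071 0.007 0.148]
15.0 [0.077 0.007 0.144]
17.5 [0.084 0.008 0.141]
20.0 [0.09  0.008 0.137]
22.5 [0.096 0.009 0.133]
25.0 [0.101 0.01  0.129]
27.5 [0.107 0.01  0.124]
30.0 [0.112 0.011 0.119]
32.5 [0.117 0.011 0.114]
35.0 [0.122 0.012 0.109]
37.5 [0.127 0.012 0.104]
40.0 [0.131 0.012 0.098]
```

```bash
python3 -m pendant '[-0.047,0.5,0,0.044,0.004,0.158,0,-0.047,0.5,0,0.051,0.005,0.156,0,-0.047,0.5,0,0.058,0.005,0.153,0,-0.047,0.5,0,0.065,0.006,0.151,0,-0.047,0.5,0,0.071,0.007,0.148,0,-0.047,0.5,0,0.077,0.007,0.144,0,-0.047,0.5,0,0.084,0.008,0.141,0,-0.047,0.5,0,0.09,0.008,0.137,0,0,0,0,0,0,0,0]'
python3 - <<'E'
from fit import *
check('11')
swing(8)
E
```

```text
t: 19.6
ee_pos: [0.6396, -0.0818, 0.3175]
tool_rot: [[-0.825, -0.095, -0.557], [-0.08, 0.995, -0.051], [0.559, 0.002, -0.829]]
force: [-0.3, -0.7, -1.3]
opening: 0.192
grasp_force: 30.0
tip L mm [-42.8   0.8  91.2] pitch vs slope deg -55.99 F [-0.3 -0.7 -1.3] j [-0.14  0.83  0.75 -0.16  2.14 -1.86] t 19.6
units per 10mm lid x [0.185 0.017 0.075] z [-0.075 -0.007  0.185]
s11 lid deg peaks [(np.float64(62.0), np.int64(207)), (np.float64(61.0), np.int64(68)), (np.float64(63.0), np.int64(56)), (np.float64(60.0), np.int64(49))]
w11 lid deg peaks [(np.float64(61.0), np.int64(2550)), (np.float64(62.0), np.int64(1295)), (np.float64(63.0), np.int64(908)), (np.float64(66.0), np.int64(245))]
handle n 2761 droop deg 7.82 top z at grip -0.0219
2.5 [0.096 0.009 0.133]
5.0 [0.101 0.01  0.129]
7.5 [0.107 0.01  0.124]
10.0 [0.112 0.011 0.12 ]
12.5 [0.117 0.011 0.114]
15.0 [0.122 0.012 0.109]
17.5 [0.127 0.012 0.104]
20.0 [0.131 0.012 0.098]
```

```bash
python3 -m pendant '[-0.047,0.5,0,0.096,0.009,0.133,0,-0.047,0.5,0,0.101,0.01,0.129,0,-0.047,0.5,0,0.107,0.01,0.124,0,-0.047,0.5,0,0.112,0.011,0.12,0,-0.047,0.5,0,0.117,0.011,0.114,0,-0.047,0.5,0,0.122,0.012,0.109,0,0,0,0,0,0,0,0]'
python3 - <<'E'
from fit import *
check('12')
o=status.get_obs();u=R0.T@o['tool_rot'];print(u.round(3))
E
```

```text
t: 20.4
ee_pos: [0.6728, -0.0792, 0.3515]
tool_rot: [[-0.653, -0.095, -0.751], [-0.064, 0.995, -0.071], [0.754, 0.002, -0.656]]
force: [0.1, -0.7, -1.6]
opening: 0.19
grasp_force: 30.0
tip L mm [-18.1   0.3  96.8] pitch vs slope deg -70.98 F [ 0.1 -0.7 -1.6] j [-0.12  1.19  0.07 -0.38  2.7  -2.06] t 20.4
units per 10mm lid x [0.185 0.017 0.075] z [-0.075 -0.007  0.185]
s12 lid deg peaks [(np.float64(72.0), np.int64(43)), (np.float64(71.0), np.int64(41)), (np.float64(74.0), np.int64(38)), (np.float64(75.0), np.int64(35))]
w12 lid deg peaks [(np.float64(76.0), np.int64(1408)), (np.float64(77.0), np.int64(1332)), (np.float64(78.0), np.int64(724)), (np.float64(75.0), np.int64(580))]
handle n 2805 droop deg 7.68 top z at grip -0.0216
[[-0.328 -0.001 -0.945]
 [-0.002  1.     0.   ]
 [ 0.945  0.002 -0.328]]
```

```bash
python3 -m pendant '[0,0,0,-0.178,-0.017,0.118,0,0,0,0,-0.178,-0.017,0.118,0,0,0,0,-0.178,-0.017,0.118,0,0,0,0,-0.178,-0.017,0.118,0,0,0,0,-0.178,-0.017,0.118,0,0,0,0,-0.4,-0.03,0.1,0,0,0,0,-0.6,-0.05,0,0,0,0,0,-0.7,-0.05,0,0,0,0,0,-0.7,-0.05,0,0,0,0,0,-0.7,-0.05,0,0]'
python3 - <<'E'
from fit import *
check('13')
yaw=np.radians(-13.2);x=-np.array([np.cos(yaw),np.sin(yaw),0]);z=np.array([0,0,-1.]);Rt=np.c_[x,np.cross(z,x),z]
go(np.array([.4958,-.3447,.25]),Rt)
E
```

```text
t: 21.5
ee_pos: [0.468, -0.094, 0.3899]
tool_rot: [[-0.657, -0.094, -0.748], [-0.063, 0.996, -0.069], [0.751, 0.002, -0.66]]
force: [1.6, -0.0, -0.5]
opening: 0.192
grasp_force: 30.0
tip L mm [-193.7    4.7  209.4] pitch vs slope deg -70.69 F [ 1.6 -0.  -0.5] j [-0.18  0.54  1.17 -0.26  2.24 -1.92] t 21.5
units per 10mm lid x [0.185 0.017 0.075] z [-0.075 -0.007  0.185]
s13 lid deg peaks [(np.float64(75.0), np.int64(48)), (np.float64(74.0), np.int64(46)), (np.float64(72.0), np.int64(46)), (np.float64(73.0), np.int64(44))]
w13 lid deg peaks [(np.float64(108.0), np.int64(0)), (np.float64(107.0), np.int64(0)), (np.float64(106.0), np.int64(0)), (np.float64(105.0), np.int64(0))]
handle n 2722 droop deg 8.02 top z at grip -0.0193
shift units [ 0.583 -5.013 -2.815] to [ 0.4958 -0.3447  0.25  ]
turn units [-0.694 -9.774 -3.487]
```

```bash
cat >> fit.py <<'E'
def seat(droop=7.8,h=0.):
    yaw=np.radians(-13.2);x=-np.array([np.cos(yaw),np.sin(yaw),0]);z=np.array([0,0,-1.]);Rt=np.c_[x,np.cross(z,x),z]
    Rt=Ro.from_rotvec(Rt[:,1]*np.radians(-droop)).as_matrix()@Rt
    return np.array([.4958,-.3447,.031+h])-Rt@[0,0,-.0133],Rt
E
python3 - <<'E'
from fit import *
p,R=seat(h=.15);go(p,R);print(R.round(3))
E
```

```text
shift units [ 0.618 -5.022 -4.458] to [ 0.4976 -0.3451  0.1678]
turn units [ -0.801 -11.336  -3.409]
[[-0.965  0.228  0.132]
 [ 0.226  0.974 -0.031]
 [-0.136 -0.    -0.991]]
```

```bash
python3 -m pendant '[-0.057,-0.81,-0.2435,0.04,-0.3,0,0,-0.057,-0.81,-0.2435,0.04,-0.4,0,0,-0.057,-0.81,-0.2435,0.04,-0.4,0,0,-0.057,-0.81,-0.2435,0.04,-0.4,-0.2,0,-0.057,-0.81,-0.2435,0.04,-0.4,-0.3,0,-0.057,-0.81,-0.2435,0.04,-0.4,-0.3,0,-0.057,-0.81,-0.2435,0.04,-0.4,-0.4,0]' | head -3
python3 -m pendant '[-0.057,-0.81,-0.2435,0.05,-0.4,-0.4,0,-0.057,-0.81,-0.2435,0.05,-0.4,-0.4,0,-0.057,-0.81,-0.2435,0.05,-0.4,-0.4,0,-0.057,-0.81,-0.2435,0.05,-0.4,-0.5,0,-0.057,-0.81,-0.2435,0.05,-0.4,-0.5,0,-0.057,-0.81,-0.2435,0.05,-0.2,-0.5,0,-0.057,-0.81,-0.2435,0.03,-0.12,-0.3,0,0,0,0,0,0,0,0,0,0,0,0,0,0,0]'
cat >> fit.py <<'E'
def meas(tag):
    w=grab('wrist',tag);P=cloud(w);hsv=cv2.cvtColor(w['image'],cv2.COLOR_RGB2HSV).reshape(-1,3);P=P.reshape(-1,3)-[0,0,.0013]
    o=status.get_obs();x=np.array([np.cos(np.radians(-13.2)),np.sin(np.radians(-13.2))]);y=np.array([-x[1],x[0]])
    D=P[:,:2]-o['ee_pos'][:2];a=D@x;b=D@y;hz=o['ee_pos'][2]
    k=(abs(b)<.02)&(a<-.015)&(a>-.11)&(P[:,2]>hz+.005)&(P[:,2]<hz+.04)&(hsv[:,2]<110);
    if k.sum()>30: print('handle n',k.sum(),'pitch',np.degrees(np.polyfit(a[k],P[k,2],1)).round(2)[0],'yaw dev',np.degrees(np.polyfit(a[k],b[k],1)).round(2)[0],'top at a=-.06',np.polyval(np.polyfit(a[k],P[k,2],1),-.06).round(4),'a',a[k].min().round(4),'b',np.percentile(b[k],[2,98]).round(4))
    k=(abs(b)<.02)&(a>.02)&(a<.11)&(P[:,2]>hz-.01)&(P[:,2]<hz+.04)&(hsv[:,1]<70)
    if k.sum()>30: print('blade n',k.sum(),'pitch',np.degrees(np.polyfit(a[k],P[k,2],1)).round(2)[0],'top mid',np.median(P[k,2]).round(4),'a',a[k].min().round(4),a[k].max().round(4),'b',np.percentile(b[k],[2,98]).round(4))
E
python3 - <<'E'
from fit import *
meas('w14');p,R=seat(h=.0);go(p,R);print(status.get_obs()['ee_pos'])
E
```

```text
t: 22.3
ee_pos: [0.4854, -0.2294, 0.3299]
tool_rot: [[-0.935, 0.07, -0.347], [0.08, 0.997, -0.014], [0.345, -0.041, -0.938]]
t: 23.2
ee_pos: [0.5021, -0.345, 0.1808]
tool_rot: [[-0.965, 0.229, 0.13], [0.227, 0.973, -0.032], [-0.134, -0.002, -0.991]]
force: [-0.4, 0.1, -0.2]
opening: 0.19
grasp_force: 30.0
handle n 3815 pitch 1.11 yaw dev 0.16 top at a=-.06 0.2026 a -0.077 b [-0.0074  0.0089]
blade n 720 pitch -0.15 top mid 0.1954 a 0.0513 0.0836 b [-0.0063  0.0089]
shift units [-1.050e-01  1.000e-03 -3.266e+00] to [ 0.4976 -0.3451  0.0178]
turn units [ 0.021 -0.017 -0.006]
[ 0.5028183  -0.34518089  0.18110234]
```

```bash
python3 -m pendant '[0,0,0,-0.105,0,-0.8,0,0,0,0,0,0,-0.8,0,0,0,0,0,0,-0.7,0,0,0,0,0,0,-0.5,0,0,0,0,0,0,-0.25,0,0,0,0,0,0,0,0,0,0,0,0,0,-0.12,0,0,0,0,0,0,0,0]'
python3 - <<'E'
from fit import *
meas('w15');p,R=seat(h=.0);go(p,R)
E
```

```text
t: 24.05
ee_pos: [0.4979, -0.3459, 0.0217]
tool_rot: [[-0.965, 0.227, 0.131], [0.225, 0.974, -0.033], [-0.135, -0.002, -0.991]]
force: [0.1, 0.8, -1.0]
opening: 0.19
grasp_force: 30.0
handle n 3803 pitch 1.7 yaw dev 0.27 top at a=-.06 0.0433 a -0.0765 b [-0.0074  0.0088]
blade n 716 pitch -0.1 top mid 0.0363 a 0.0518 0.0845 b [-0.0062  0.0088]
shift units [-0.007  0.016 -0.081] to [ 0.4976 -0.3451  0.0178]
turn units [ 0.02  -0.016 -0.012]
```

```bash
python3 -m pendant '[0,0,0,0,0.01,-0.06,0,0,0,0,0,0,0,0,0,0,0,0,0,0,0.25,0,0,0,0,0,0,0.4,0,0,0,0,0,0,0.6,0,0,0,0,0,0,0.6,0,0,0,0,0,0,0.6,0,0,0,0,0,0.5,0.6,0,0,0,0,0,0.9,0.6,0,0,0,0,0,0.9,0.6]'
python3 -m pendant '[0,0,0,0,0,0.8,0.6,0,0,0,0,0,0.5,0.6,0,0,0,-0.2,0,0,0.6,0,0,0,0,0,0,0.6]' | head -2
python3 - <<'E'
from fit import *
w=grab('wrist','w16');P=cloud(w).reshape(-1,3)-[0,0,.0013];hsv=cv2.cvtColor(w['image'],cv2.COLOR_RGB2HSV).reshape(-1,3)
box=(P[:,0]>.39)&(P[:,0]<.6)&(abs(P[:,1]+.34)<.05)
h=box&(hsv[:,2]<90)&(P[:,2]>.033)&(P[:,2]<.05);print('handle',h.sum(),cv2.minAreaRect((P[h][:,:2]*1000).astype(np.float32)),np.median(P[h,2]))
h=box&(P[:,2]>.022)&(P[:,2]<.040)&(hsv[:,1]<60);print('blade',h.sum(),cv2.minAreaRect((P[h][:,:2]*1000).astype(np.float32)),np.median(P[h,2]))
grab('scene','c16');lid('c16');grab('side','s16');lid('s16')
b=cv2.imread('pics/c16.png')[140:320,160:460];cv2.imwrite('pics/f.png',cv2.resize(b,(800,480),interpolation=cv2.INTER_CUBIC))
E
```

```text
t: 25.1
ee_pos: [0.497, -0.3448, 0.1338]
tool_rot: [[-0.965, 0.228, 0.128], [0.225, 0.974, -0.031], [-0.132, -0.001, -0.991]]
force: [0.8, -0.0, 0.6]
opening: 0.599
grasp_force: 0.0
t: 25.5
ee_pos: [0.4864, -0.3449, 0.1975]
handle 1060 ((467.88739013671875, -337.4749755859375), (15.6048583984375, 91.35865020751953), 77.3213882446289) 0.03994723208649028
blade 465 ((552.4754638671875, -356.4564208984375), (14.601129531860352, 56.29145050048828), 76.69412231445312) 0.0326368161606442
c16 lid deg peaks [(np.float64(77.0), np.int64(753)), (np.float64(78.0), np.int64(617)), (np.float64(76.0), np.int64(368)), (np.float64(79.0), np.int64(212))]
s16 lid deg peaks [(np.float64(73.0), np.int64(46)), (np.float64(72.0), np.int64(46)), (np.float64(74.0), np.int64(45)), (np.float64(75.0), np.int64(45))]
```

View pics/f.png

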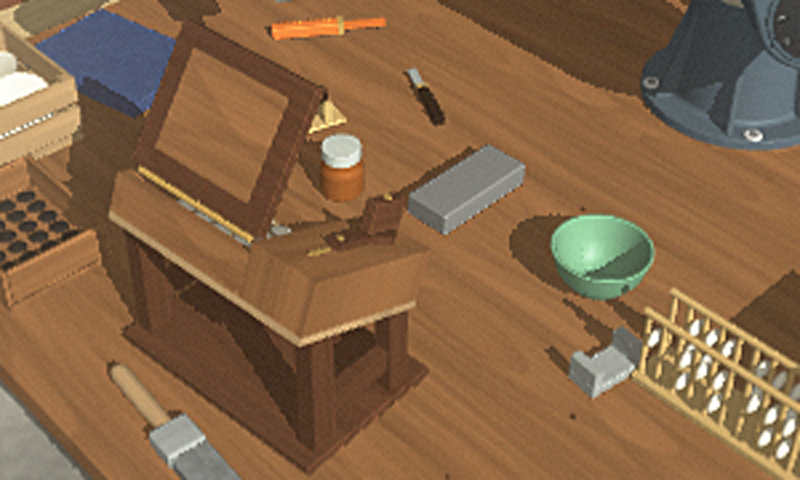

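The final picture shows the lid standing open (its hinge edge at (140–255, 170–240)) at about 77°. The tongue at (330,240) is on the brass mark, and the bystanders look undisturbed. The burnisher measures within 3 mm of its old place and level.

```bash
python3 -c "
from station import job
print(job.hand_in())"
```

```text
the job is handed in; nothing more can be done
None
```

The job is handed in: the tongue points at the brass mark, the lid stands open at about 77°, and the burnisher is back in its rest with the blade tip the way it was; no verdict came back after handing in.

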